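# Draw one hydrogen canister from a packed crate and dock it in the trainer's cradle

## Task

One of the hydrogen canisters packed tightly in the sloping crate has a bare, slim valve stem instead of a domed cap. Draw it out and set it, stem up, in the dock's sloping cradle so that it lies back in the trough and stands on the foot; someone has left that foot at an unknown height, so feel for it: no hard pressing and no letting the canister drop onto it. Leave the other canisters in their places in the crate and do not disturb anything else on the bench.

Things in the scene. Friction and masses are not known exactly. Their poses are not given: they have to be found in the camera images.
- canister: The canister to dock: aluminium, 56 mm across, straight to 94 mm, shoulder to 110 mm; above it a bare round steel stem 20 mm across up to 151 mm (grip it there). 0.28 to 0.56 kg. Origin at the centre of its underside, z along its axis to the stem. It leans in one of the two inner places of the crate's middle row.
- stand: Fixed steel stand, 190 by 225 mm, that carries the crate; it is at the robot's left or right, the dock on the other side. Level frame, origin on the bench under the crate, x away from the robot. The crate holds 12 canisters, 3 rows along x of 4 along y, pitch 56.6 mm, all touching or within 0.6 mm.
- crate: Grey open crate, fixed, leaning 22 degrees so that its top leans towards the robot. Inner floor 170 mm (x) by 227 mm (y); walls 6 mm thick, 85 mm high. Origin at the centre of the inner floor; z square to the floor, out of the crate along the canisters' axes; x uphill, away from the robot.
- dock: Fixed dock: aluminium base plate 200 by 150 by 12 mm with struts that carry the cradle. Level frame, origin on the bench, 62 mm below the cradle's origin. The cradle's foot is a rubber disc 46 mm across on a stiff slide (does not move under 70 N), itself springy: it gives up to 8 mm, 2.5 N a mm. Unloaded, its top is 14 to 50 mm up the cradle's z from the cradle's origin, not reported.
- cradle: The dock's trough, fixed, leaning 35 degrees, its top towards the robot. z: up along the axis that a docked canister has; origin on that axis at the 6 mm bottom plate. Two plates 105 mm long on the -x (under) side form an open V whose faces lie 28 mm from the axis, square to 35 degrees either side of -x; the +x (upper) side is open.
- capped_1: A neighbour: the same canister body (56 mm across, 110 mm to the top of its shoulder, 0.4 kg) with a domed steel cap 29 mm across up to 134 mm. Origin at the centre of its underside, z along its axis. To be left in its place.
- capped_2: A neighbour: the same canister body (56 mm across, 110 mm to the top of its shoulder, 0.4 kg) with a domed steel cap 29 mm across up to 134 mm. Origin at the centre of its underside, z along its axis. To be left in its place.
- capped_3: A neighbour: the same canister body (56 mm across, 110 mm to the top of its shoulder, 0.4 kg) with a domed steel cap 29 mm across up to 134 mm. Origin at the centre of its underside, z along its axis. To be left in its place.
- capped_4: A neighbour: the same canister body (56 mm across, 110 mm to the top of its shoulder, 0.4 kg) with a domed steel cap 29 mm across up to 134 mm. Origin at the centre of its underside, z along its axis. To be left in its place.
- capped_5: A neighbour: the same canister body (56 mm across, 110 mm to the top of its shoulder, 0.4 kg) with a domed steel cap 29 mm across up to 134 mm. Origin at the centre of its underside, z along its axis. To be left in its place.
- capped_6: A neighbour: the same canister body (56 mm across, 110 mm to the top of its shoulder, 0.4 kg) with a domed steel cap 29 mm across up to 134 mm. Origin at the centre of its underside, z along its axis. To be left in its place.
- capped_7: A neighbour: the same canister body (56 mm across, 110 mm to the top of its shoulder, 0.4 kg) with a domed steel cap 29 mm across up to 134 mm. Origin at the centre of its underside, z along its axis. To be left in its place.
- capped_8: A neighbour: the same canister body (56 mm across, 110 mm to the top of its shoulder, 0.4 kg) with a domed steel cap 29 mm across up to 134 mm. Origin at the centre of its underside, z along its axis. To be left in its place.
- capped_9: A neighbour: the same canister body (56 mm across, 110 mm to the top of its shoulder, 0.4 kg) with a domed steel cap 29 mm across up to 134 mm. Origin at the centre of its underside, z along its axis. To be left in its place.
- capped_10: A neighbour: the same canister body (56 mm across, 110 mm to the top of its shoulder, 0.4 kg) with a domed steel cap 29 mm across up to 134 mm. Origin at the centre of its underside, z along its axis. To be left in its place.
- capped_11: A neighbour: the same canister body (56 mm across, 110 mm to the top of its shoulder, 0.4 kg) with a domed steel cap 29 mm across up to 134 mm. Origin at the centre of its underside, z along its axis. To be left in its place.
- spanner: Loose steel spanner, 170 mm long, lying on the bench just ahead of the robot. Leave alone.
- module: Loose white plastic boxed module, 110 by 70 by 45 mm, on the bench in front of and between the stations. Leave alone.

How it is judged:
By the outcome, as a careful person would: the job done as asked, in the order asked, and still so for the second after the job is handed in, with the robot touching nothing.
It also fails if it takes over 45 s, if anything falls off the work surface, if the arm or the gripper's body presses on something with over 40 N, if the wrist force passes 120 N, or if a joint passes its speed limit or range.

## Robot

A 7-joint arm with a two-finger parallel gripper is mounted at the origin on the work surface. World frame = base frame: x ahead of the robot, y to its left, z up, the work surface at z = 0. Lengths are in mm, angles in rad, forces in N, time in s.
With the tool pointing down it reaches from about 400 to 875 mm from the base axis. Payload 4.4 kg.
Tool frame: the origin (TCP) lies at the very end of the fingers, on their centre line; the grasp point (between the pads) lies 19 mm behind it; z points along the fingers, y is the line along which they close (so a half turn about z gives the same grasp; the last joint's range is limited). The gripper opens to 85 mm and grips with 20 to 120 N. Pads are 22 mm wide; open, the fingers measure 114 mm over their backs; the gripper's body (76 mm by 85 mm) begins 54 mm behind the grasp point. The pads swing forward as they close: fully open they stand 13 mm farther back than shut.
Start: joints at [-1.299, 0.628, 0.038, 1.517, -0.027, 0.996, -0.02], TCP at [215.395, 613.289, 231.313] pointing down, gripper open.
Joint ranges: [-3.06, 3.06], [-0.37, 2.12], [-1.25, 1.32], [0.18, 2.47], [-1.1, 4.24], [0.23, 1.98], [-2.94, 2.94]. Speed limits (rad/s): [2.57, 2.57, 3.14, 3.14, 3.14, 3.14, 3.14].

## Interface

Orientations are given as [roll, pitch, yaw] about the fixed x, y, z axes, in that order (R = Rz(yaw) Ry(pitch) Rx(roll)).
In Python, from cell import sensors, get_image, camera_params, order gives the robot as it stands.
- The arm moves only by the shell command python3 -m inch 'ROWS' [OPENING]. ROWS is JSON, a list that holds one entry, the list of rows, each a list of 4 numbers: the shift along the tool's x, y, z in cm, then the turn about the tool's z in degrees. A call has 1 to 8 rows; each row is the pose to reach, as a shift and turn from the pose commanded when the call began, along the tool's axes at that moment; what a row does not reach only later rows make up. A row lasts 1/12 s, in which the tool goes at most 41.7 mm and 7.16 degrees, less where a joint would pass 70% of its speed; a pose out of reach is approached as far as the arm can. A call with a gripper value outside its range is refused whole. OPENING is the finger opening in cm, from 0 to 8.54, set as the call begins (- or left out, the last holds). The fingers move at their own pace and stop on an object; the grip force is fixed at half the most. Time passes only in rows, so rows that repeat a pose let the fingers close. It gives the time, the measured TCP pose, the force, the opening and the grip force at its end, in the units of the state.
- sensors.read_state(): the state, without advancing time (a new reading comes with each control period).
- get_image(name): name is "scene" or "top"; returns the picture (384x512x3 uint8, blue, green, red); there is no depth.
- camera_params(name): a dict with "mtx" (3x3 intrinsics, pixels), "D" ([k1, k2, p1, p2, k3] as OpenCV has them; the pictures are not rectified), "rvec" (rotation vector, rad) and "tvec" (3), from world to camera coordinates, as OpenCV has them. Camera axes: x right, y down, z forward; pixel columns grow to the right and rows downward; lengths in mm; the calibration is good to about 2 mm. A picture is of the moment at which its call begins. camera_params takes no time and is no camera call.
- order.finish_job(): hands the job in; it is judged then, once.
The state is a dict: "clock": time; "qpos": joint angles; "qd": joint speeds; "tau": joint torques, N m; "eef_pos": TCP position; "tool_rot": TCP orientation; "force": force on the tool from outside, world axes, zero at the start; "torque": the same for the moment, N m; "width": finger opening in mm; "gripper_force": force on a finger pad.
Only numpy, scipy, OpenCV 4.12 (cv2) and the standard library are available. Lean on these libraries where they do the work, as an engineer would, in place of code of your own. Each camera call takes 0.05 s, during which the arm holds its last target. There are 200 camera calls.

## Working session

There is one attempt and no reset: what is moved stays moved. The work goes in short steps, Python scripts to look and compute and a shell command to move; the robot and the scene stay as the last step left them, time stands still between calls to the robot, and variables do not carry over. Pictures are saved under pics/ and viewed, at most 10 in all, crops included, and the job is handed in when it is done.

```bash
mkdir -p pics; ls; python3 - <<'E'
from cell import sensors,get_image,camera_params
import cv2,numpy as np
s=sensors.read_state(); print({k:np.round(v,3).tolist() for k,v in s.items()})
for n in("scene","top"):
    im=get_image(n); cv2.imwrite(f"pics/{n}0.png",im)
    p=camera_params(n); R=cv2.Rodrigues(np.array(p["rvec"],float))[0]
    print(n,np.round(p["mtx"],1).tolist(),np.round(p["D"],3).tolist(),"C",np.round(-R.T@np.ravel(p["tvec"]),1),"fwd",np.round(R[2],3))
E
```

```text
pics
{'clock': 0.0, 'qpos': [-1.299, 0.629, 0.038, 1.518, -0.027, 0.996, -0.02], 'qd': [0.001, -0.0, -0.0, -0.001, -0.0, -0.001, -0.001], 'tau': [-0.001, -56.34, 1.226, -19.344, 0.011, 0.011, 0.0], 'eef_pos': [215.183, 612.678, 230.359], 'tool_rot': [-3.14, 0.0, 2.804], 'force': [0.386, 0.005, -0.159], 'torque': [0.037, -0.004, 0.011], 'gripper_force': 0.0, 'width': 85.46}
scene [[483.5, 0.0, 246.8], [0.0, 483.5, 188.6], [0.0, 0.0, 1.0]] [0.019, 0.0, 0.0, 0.0, 0.0] C [1327.6 -378.7 1190.9] fwd [-0.543  0.276 -0.793]
top [[472.4, 0.0, 257.2], [0.0, 472.4, 196.3], [0.0, 0.0, 1.0]] [-0.065, 0.0, 0.0, 0.0, 0.0] C [ 492.1  -15.9 1194.4] fwd [ 0.054  0.014 -0.998]
```

View pics/scene0.png

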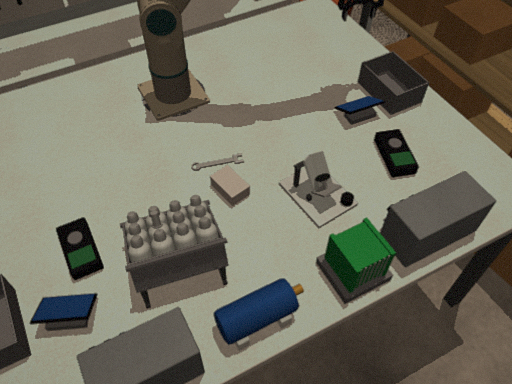

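View pics/top0.png

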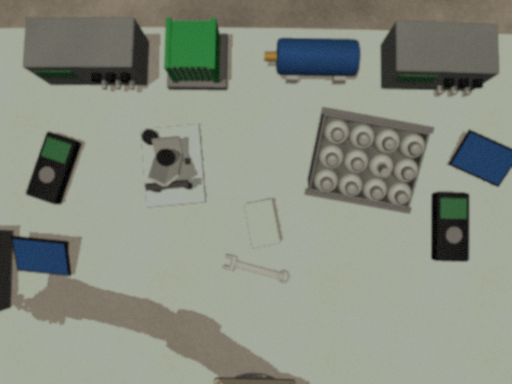

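The top view shows the crate at the robot's right, around (368,160), with a thin stem likely in the middle row near (382,168). The dock is at the left, around (172,165). I'll enlarge both.

```bash
python3 - <<'E'
import cv2,numpy as np
t=cv2.imread("pics/top0.png");s=cv2.imread("pics/scene0.png")
a=cv2.resize(t[100:220,300:440],None,fx=5.5,fy=4.8*5.5/4.8,interpolation=3)[:600]
cv2.imwrite("pics/c1.png",cv2.convertScaleAbs(cv2.resize(t[100:215,300:440],(700,575),interpolation=3),alpha=1.5))
b=cv2.resize(t[115:215,130:215],(400*85//100,400),interpolation=3)
c=cv2.resize(s[140:230,270:365],(422,400),interpolation=3)
cv2.imwrite("pics/c2.png",cv2.convertScaleAbs(np.hstack([b,c]),alpha=1.5))
cv2.imwrite("pics/c3.png",cv2.convertScaleAbs(cv2.resize(s[180:310,110:235],(577,600),interpolation=3),alpha=1.5))
E
```

```text
(no output)
```

View pics/c1.png

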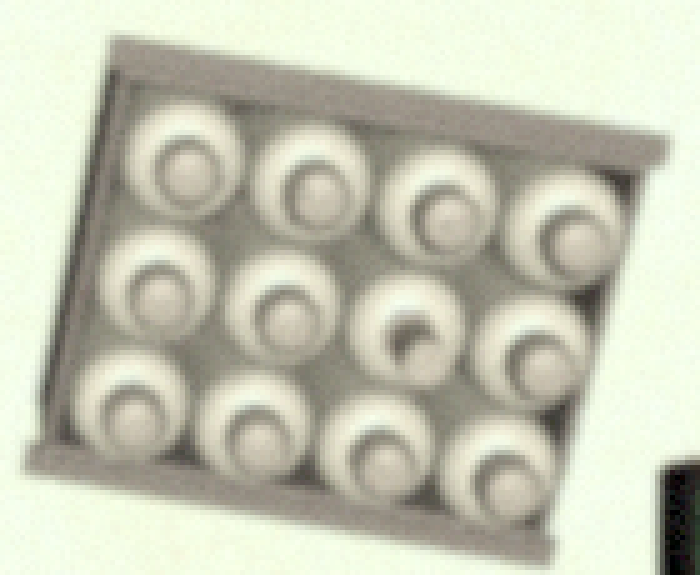

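View pics/c2.png

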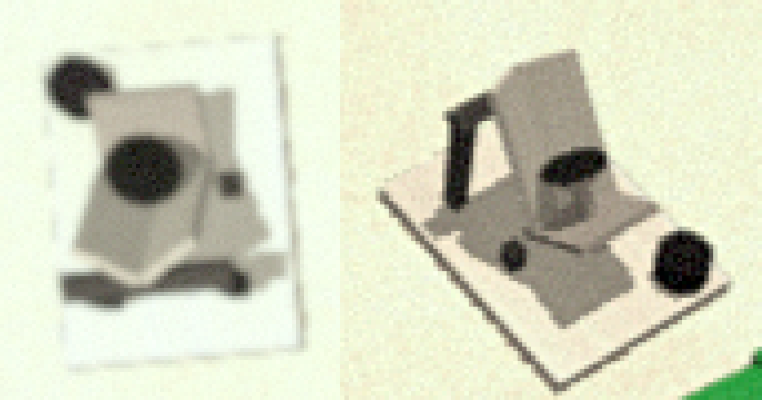

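View pics/c3.png

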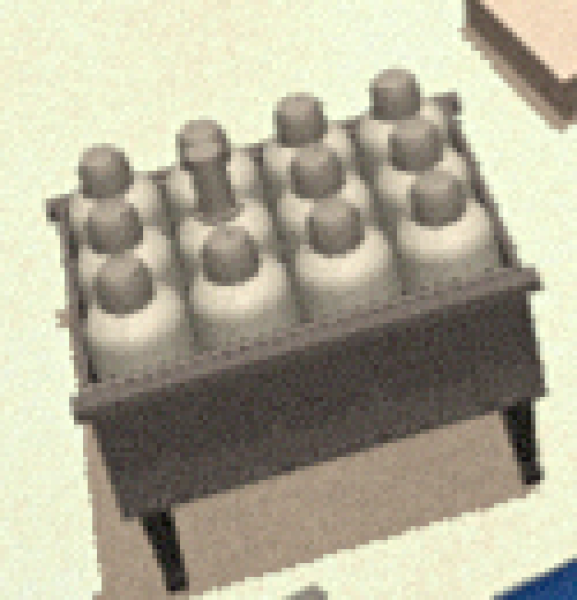

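The target is in the middle row, third from the left: the thin stem at top px ≈(383,169), scene px ≈(154,215). The black foot disc is at top px ≈(166,157) and scene px ≈(322,177). The dock plate's edges are clear. Next I triangulate the caps, the foot and the plate.

```bash
cat > h.py <<'E'
import cv2,numpy as np
from cell import camera_params
def cam(n):
    p=camera_params(n);return np.array(p["mtx"],float),np.array(p["D"],float),cv2.Rodrigues(np.array(p["rvec"],float))[0],np.array(p["tvec"],float).reshape(3,1)
def und(n,px):
    K,D,R,t=cam(n);return cv2.undistortPoints(np.float64(px).reshape(-1,1,2),K,D).reshape(-1,2)
def tri(pt,ps):
    P=[np.hstack(cam(n)[2:]) for n in("top","scene")]
    X=cv2.triangulatePoints(P[0],P[1],und("top",pt).T,und("scene",ps).T);return (X[:3]/X[3]).T
def proj(n,X):
    K,D,R,t=cam(n);return cv2.projectPoints(np.float64(X).reshape(-1,1,3),cv2.Rodrigues(R)[0],t,K,D)[0].reshape(-1,2)
def plane(n,px,z):
    K,D,R,t=cam(n);u=und(n,px);d=np.c_[u,np.ones(len(u))]@R;C=(-R.T@t).ravel();return C+d*((z-C[2])/d[:,2])[:,None]
def axis(yaw,lean): # frame: z axis leaning so top goes to -x
    c,s=np.cos(yaw),np.sin(yaw);l=np.radians(lean)
    return np.array([[c,-s,0],[s,c,0],[0,0,1]])@np.array([[np.cos(l),0,-np.sin(l)],[0,1,0],[np.sin(l),0,np.cos(l)]])
E
python3 - <<'E'
from h import *
# rows: far(+x), mid, near; columns +y .. -y
T=np.array([(188,172),(318,193),(446,215),(575,240),(160,292),(288,315),(543,362),(133,415),(260,437),(384,460),(510,487)])/5+[300,100]
S=np.array([(437,197),(335,225),(231,253),(123,285),(415,143),(316,171),(113,224),(395,95),(300,120),(203,145),(105,172)])/4.616+[110,180]
idx=[(i,j) for i in range(3) for j in range(4) if (i,j)!=(1,2)]
G=np.array([((1-i)*56.6,(1.5-j)*56.6,122) for i,j in idx])
X=tri(T,S)
res=[]
yaw=0
# general rigid fit to check lean
g=G-G.mean(0);x=X-X.mean(0);U,_,V=np.linalg.svd(g.T@x);Rf=V.T@np.diag([1,1,np.linalg.det(V.T@U.T)])@U.T
print("z-axis",Rf[:,2],"lean",np.degrees(np.arccos(Rf[2,2])),"yaw",np.degrees(np.arctan2(Rf[1,1],Rf[0,1])-np.pi/2))
yaw=np.arctan2(Rf[1,1],Rf[0,1])-np.pi/2
R=axis(yaw,22); o=X.mean(0)-R@G.mean(0)
print("crate origin",o,"resid",np.round(X-(G@R.T+o),1).tolist())
b=o+R@[0,-28.3,0]; 
for s in(110,140,151): print(s,b+R[:,2]*s, [proj(n,b+R[:,2]*s).round(1).tolist() for n in("top","scene")])
F=tri([(130+145/4,115+168/4)],[(270+233/4.444,140+166/4.444)]);print("foot",F)
im=cv2.imread("pics/top0.png")
# dock plate
P=plane("top",np.array([(45,62),(280,35),(305,345),(70,370)])/4+[130,115],12);print(P.round(0).tolist(),P.mean(0))
for a,b_ in((0,3),(1,2)): d=P[a]-P[b_];print("yaw",np.degrees(np.arctan2(d[1],d[0])),np.linalg.norm(d))
for a,b_ in((0,1),(3,2)): d=P[a]-P[b_];print("yaw",np.degrees(np.arctan2(-d[0],d[1])),np.linalg.norm(d))
# dark foot blob by mask in both views
for n,(x0,y0,x1,y1) in (("top",(150,142,182,168)),("scene",(300,165,345,190))):
    im=cv2.imread(f"pics/{n}0.png");m=(im[y0:y1,x0:x1].max(2)<45).astype(np.uint8);c=max(cv2.findContours(m,0,1)[0],key=cv2.contourArea);M=cv2.moments(c);print(n,M["m10"]/M["m00"]+x0,M["m01"]/M["m00"]+y0,M["m00"],cv2.fitEllipse(c))
E
```

```text
z-axis [-0.36726595  0.06335215  0.92795594] lean 21.881607345590087 yaw -9.34777086346008
crate origin [ 664.99456428 -254.95268391   52.49683612] resid [[-1.2, 0.2, -1.8], [-0.3, 0.2, -0.3], [0.1, 0.6, 0.8], [-0.2, -0.4, -1.3], [0.5, 0.2, 1.0], [0.7, -0.2, 0.4], [0.4, -0.1, 2.2], [0.1, 0.1, -0.9], [0.5, -0.3, 0.3], [0.3, 0.0, 0.8], [-1.1, -0.4, -1.2]]
110 [ 619.73836638 -276.18381105  154.48706012] [[[381.7, 166.5]], [[157.5, 226.6]]]
140 [ 608.64940471 -274.35842919  182.30257576] [[[384.0, 170.1]], [[154.8, 217.0]]]
151 [ 604.5834521  -273.68912251  192.50159816] [[[384.9, 171.4]], [[153.9, 213.4]]]
foot [[641.80849687 216.46818427  91.29119672]]
[[719.0, 299.0, 12.0], [738.0, 149.0, 12.0], [542.0, 128.0, 12.0], [524.0, 276.0, 12.0]] [630.78663332 212.92885056  12.        ]
yaw 6.547387285915988 197.05921173554415
yaw 6.045476520163687 197.64519280435908
yaw 7.284482166677127 151.08850832211186
yaw 7.0711527072200635 149.3508972472615
top 165.62511052166224 156.99027409372238 188.5 ((15.621877670288086, 14.985528945922852), (14.355106353759766, 16.877164840698242), 98.17520904541016)
scene 322.2704918032787 177.15300546448088 61.0 ((22.27547264099121, 12.167074203491211), (5.814487934112549, 13.858255386352539), 74.68107604980469)
```

```bash
cat >> h.py <<'E'
from cell import sensors
def rel(X,yaw_deg=None):
    "shift (cm, tool axes) and turn (deg) from measured pose to TCP X, tool yaw"
    s=sensors.read_state();y=s["tool_rot"][2];d=np.array(X,float)-np.array(s["eef_pos"])
    c,sn=np.cos(y),np.sin(y);v=np.array([[c,sn,0],[sn,-c,0],[0,0,-1]])@d
    t=0 if yaw_deg is None else -((yaw_deg-np.degrees(y)+180)%360-180)
    return np.round(np.r_[v/10,t],2).tolist()
E
python3 - <<'E'
from h import *
print(rel([450,300,330],170.65),rel([609.4,-274.5,330],170.65))
Rd=axis(np.radians(6.7),35);F=np.array([641.8,216.5,91.3]);h=(F[2]-62)/Rd[2,2];o=F-Rd[:,2]*h;print("h",h,"cradle o",o)
for c in([-34.2,0,105],[-34.2,0,0],[0,0,105],[0,0,h]): print(c,[ ((proj(n,o+Rd@c)-q)*k).round(0).tolist() for n,q,k in(("top",[130,115],4),("scene",[270,140],4.444))])
E
python3 -m inch '[[[0,0,-4,0],[0,0,-8,0],[0,0,-10,0],[0,0,-10,0]]]' 3.6
```

```text
[-32.52, -21.73, -9.95, -10.01] [-66.6, -70.65, -9.95, -10.01]
h 35.76869545071066 cradle o [662.17596936 218.89362628  62.        ]
[-34.2, 0, 105] [[[141.0, 276.0]], [[172.0, 65.0]]]
[-34.2, 0, 0] [[[161.0, 190.0]], [[216.0, 205.0]]]
[0, 0, 105] [[[129.0, 224.0]], [[202.0, 71.0]]]
[0, 0, np.float64(35.76869545071066)] [[[144.0, 167.0]], [[232.0, 166.0]]]
clock: 0.43
eef_pos: [216.4, 615.8, 336.9]
tool_rot: [3.132, -0.0, 2.804]
force: [0.5, 0.3, 0.1]
width: 38.6
gripper_force: 0.0
```

```bash
python3 -m inch '[[[-2,-2.1,0,0],[-4.5,-4.8,0,0],[-7.3,-7.7,0,0],[-10.1,-10.7,0,0],[-12.9,-13.7,0,0],[-15.7,-16.7,0,0],[-18.5,-19.7,0,0],[-21.3,-22.6,0,0]]]'
python3 -m inch '[[[-2.8,-3,0,0],[-5.6,-6,0,0],[-8.4,-9,0,0],[-11.2,-11.9,0,0],[-14,-14.8,0,0],[-16.8,-17.8,0,0],[-19.6,-20.8,0,0],[-22.4,-23.7,0,0]]]'
python3 -m inch '[[[-2.8,-3,0,-2],[-5.6,-6,0,-4],[-8.4,-9,0,-6],[-11.2,-11.9,0,-8],[-14,-14.8,0,-10],[-16.5,-17.4,0,-10],[-17,-18,0,-10],[-17,-18,0,-10]]]'
python3 - <<'E'
from h import *
print(sensors.read_state()["qpos"],rel([609.4,-274.5,220],170.65))
E
```

```text
clock: 1.1
eef_pos: [341.3, 326.9, 330.5]
tool_rot: [-3.14, -0.001, 2.804]
force: [0.8, 0.1, -0.8]
width: 36.1
gripper_force: 0.0
clock: 1.77
eef_pos: [474.0, 29.5, 330.7]
tool_rot: [-3.141, -0.001, 2.804]
force: [1.7, 0.6, 0.3]
width: 36.0
gripper_force: 0.0
clock: 2.43
eef_pos: [574.3, -198.1, 329.7]
tool_rot: [-3.14, -0.002, 2.973]
force: [-0.3, 0.8, -0.6]
width: 35.8
gripper_force: 0.0
[ 0.09539533  0.49240826  0.30526111  1.51031947 -0.15280256  1.16450347
  1.82932871] [-4.74, -6.94, 10.97, -0.32]
```

```bash
python3 -m inch '[[[-2,-3,0,-0.3],[-4,-6,0,-0.3],[-4.7,-6.9,0,-0.3],[-4.7,-6.9,4,-0.3],[-4.7,-6.9,8,-0.3],[-4.7,-6.9,11,-0.3],[-4.7,-6.9,11.6,-0.3],[-4.7,-6.9,11.6,-0.3]]]'
python3 - <<'E'
from h import *
from cell import get_image
print(rel([609.4,-274.5,161.5],170.65))
a,b=get_image("top"),get_image("scene");cv2.imwrite("pics/t1.png",a);cv2.imwrite("pics/s1.png",b)
v=np.hstack([cv2.resize(a[120:220,330:430],(400,400),interpolation=3),cv2.resize(b[150:250,110:210],(400,400),interpolation=3)]);cv2.imwrite("pics/v6.png",cv2.convertScaleAbs(v,alpha=1.5))
E
```

```text
clock: 3.1
eef_pos: [608.7, -267.4, 212.8]
tool_rot: [3.139, -0.006, 2.985]
force: [0.1, -0.1, 1.4]
width: 36.1
gripper_force: 0.0
[-0.18, -0.69, 5.13, 0.4]
```

View pics/v6.png

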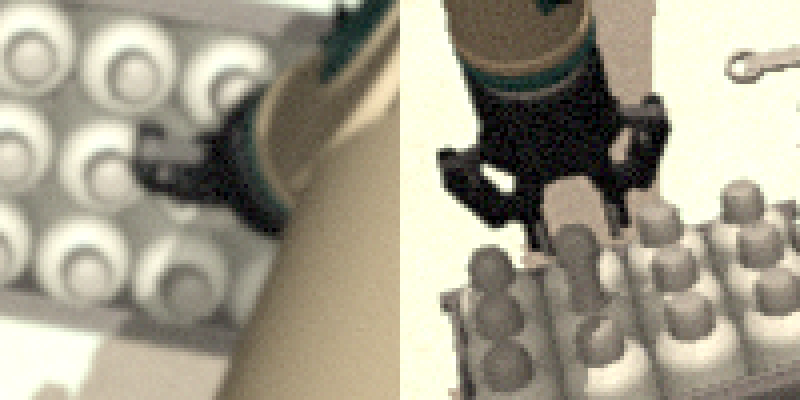

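The fingers straddle the stem: in the right half, the stem is at (580,265) and the finger tips are at (537,240) and (620,230). I'll settle, correct and go down.

```bash
python3 -m inch '[[[0,-0.1,0,0],[0,-0.1,0,0],[0,-0.1,0,0]]]'
python3 - <<'E'
from h import *
print(rel([609.4,-274.5,161.5],170.65))
E
```

```text
clock: 3.45
eef_pos: [610.8, -271.7, 217.2]
tool_rot: [-3.141, 0.003, 2.983]
force: [-0.4, 0.3, -0.3]
width: 36.1
gripper_force: 0.0
[0.09, -0.3, 5.57, 0.29]
```

```bash
python3 -m inch '[[[0.1,-0.25,1,0],[0.1,-0.25,2,0],[0.1,-0.25,3,0],[0.1,-0.25,4,0],[0.1,-0.25,5,0],[0.1,-0.25,5.5,0],[0.1,-0.25,5.5,0],[0.1,-0.25,5.5,0]]]'
python3 - <<'E'
from h import *
print(rel([609.4,-274.5,161.5],170.65))
E
```

```text
clock: 4.12
eef_pos: [608.5, -273.5, 159.8]
tool_rot: [3.142, -0.001, 2.984]
force: [-0.5, -0.3, 0.2]
width: 36.3
gripper_force: 0.0
[-0.11, -0.08, -0.17, 0.29]
```

```bash
python3 -m inch '[[[0,-0.05,0,0],[0,-0.05,0,0],[0,-0.05,0,0],[0,-0.05,0,0],[0,-0.05,0,0],[0,-0.05,0,0]]]' 0
```

```text
clock: 4.62
eef_pos: [608.7, -274.1, 160.9]
tool_rot: [-3.142, 0.001, 2.984]
force: [-1.5, -0.2, 3.1]
width: 18.6
gripper_force: 59.2
```

```bash
python3 -m inch '[[[0.15,0,-0.37,0],[0.30,0,-0.74,0],[0.45,0,-1.11,0],[0.6,0,-1.48,0],[0.75,0,-1.85,0],[0.75,0,-1.85,0]]]'
```

```text
clock: 5.12
eef_pos: [600.9, -273.0, 179.7]
tool_rot: [-3.142, 0.0, 2.983]
force: [1.3, 0.6, -2.6]
width: 18.4
gripper_force: 58.9
```

```bash
python3 -m inch '[[[0.3,0,-0.74,0],[0.75,0,-1.85,0],[1.2,0,-2.97,0],[1.65,0,-4.08,0],[2.1,0,-5.2,0],[2.55,0,-6.3,0],[3,0,-7.42,0],[3.3,0,-8.16,0]]]'
python3 -m inch '[[[0.3,0,-0.74,0],[0.75,0,-1.85,0],[1.2,0,-2.97,0],[1.65,0,-4.08,0],[2.1,0,-5.2,0],[2.5,0,-6.18,0],[2.5,0,-6.18,0],[2.5,0,-6.18,0]]]'
python3 - <<'E'
from h import *
from cell import get_image
a,b=get_image("top"),get_image("scene")
print(rel([590,200,330],186.7),sensors.read_state()["force"])
v=np.hstack([cv2.resize(a[100:250,300:450],(400,400),interpolation=3),cv2.resize(b[100:250,90:240],(400,400),interpolation=3)]);cv2.imwrite("pics/v7.png",cv2.convertScaleAbs(v,alpha=1.5))
E
```

```text
clock: 5.78
eef_pos: [567.2, -267.7, 262.1]
tool_rot: [3.142, -0.001, 2.983]
force: [0.4, -0.2, -4.3]
width: 18.4
gripper_force: 59.0
clock: 6.45
eef_pos: [544.0, -263.9, 323.0]
tool_rot: [-3.141, 0.002, 2.983]
force: [-0.4, 0.2, -4.9]
width: 18.3
gripper_force: 59.2
[2.71, 46.49, -0.83, -15.74] [ 0.80710584  0.73843555 -4.94221386]
```

View pics/v7.png

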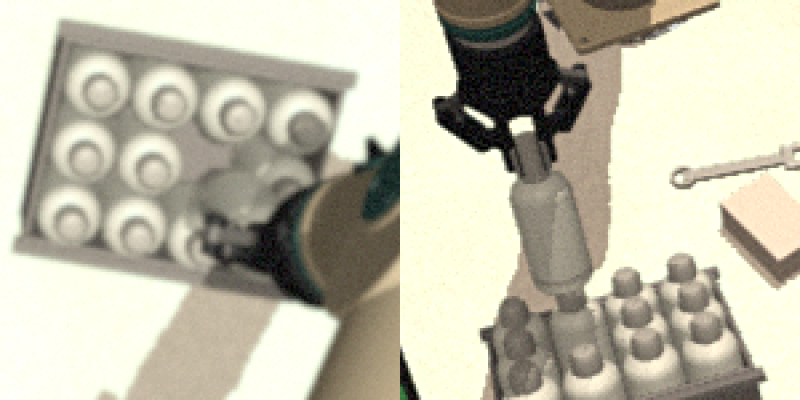

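The canister is out and still leaning. The crate neighbours are in place and its slot is empty. I'll carry it to the dock.

```bash
cat >> h.py <<'E'
O=np.array([662.2,218.9,62.]);YD=np.radians(6.7);RD=axis(YD,35)
def cr(x,z,y=0): return O+RD@[x,y,z]-[0,0,19]   # TCP for grip point in cradle coords
def gripc(): return (RD.T@(np.array(sensors.read_state()["eef_pos"])+[0,0,19]-O)).round(1).tolist()
def fc(): s=sensors.read_state(); return (RD.T@(np.array(s["force"])-[0,0,-4.9])).round(1).tolist()
E
python3 -m inch '[[[0,0.5,-0.5,0],[0,1.5,-1,0],[0,3.5,-1,0],[0,6,-1,0],[0,9,-1,0],[0,12,-1,0],[0,15,-1,0],[0,18,-1,0]]]'
python3 -m inch '[[[0,3,0,-2],[0,6,0,-4],[0,9,0,-6],[0,12,0,-8],[0,15,0,-10],[0,17.5,0,-12],[0,19.5,0,-14],[0,20.5,0,-15.7]]]'
python3 -m inch '[[[0,0.3,0,0],[0,0.5,0,0],[0,0.5,0,0],[0,0.5,0,0]]]'
python3 - <<'E'
from h import *
from cell import get_image
X=cr(39,210);print(X,rel(X+[0,0,60],186.7),gripc(),sensors.read_state()["qpos"].round(2) if hasattr(sensors.read_state()["qpos"],"round") else "")
E
```

```text
clock: 7.22
eef_pos: [572.4, -83.2, 332.5]
tool_rot: [3.141, 0.0, 2.985]
force: [1.0, -1.3, -6.0]
width: 18.4
gripper_force: 59.0
clock: 7.88
eef_pos: [604.2, 121.6, 332.1]
tool_rot: [3.139, -0.0, -3.018]
force: [-0.4, 0.4, -4.2]
width: 18.7
gripper_force: 59.0
clock: 8.22
eef_pos: [603.9, 119.1, 332.3]
tool_rot: [-3.14, -0.0, -3.029]
force: [0.4, -0.4, -4.0]
width: 18.8
gripper_force: 59.1
[574.30030376 208.57415886 237.39141032] [1.93, 9.22, 3.49, -0.24] [109.0, -92.3, 276.9] [-0.36  0.49  0.19  1.48 -0.09  1.17  1.53]
```

```bash
python3 -m inch '[[[0.3,1.5,0.5,0],[0.8,3.5,1.2,0],[1.2,5.5,2,0],[1.6,7.5,2.8,0],[1.8,8.7,3.3,0],[1.9,9.2,3.5,0],[1.9,9.2,3.5,0],[1.9,9.2,3.5,0]]]'
python3 - <<'E'
from h import *
from cell import get_image
s=sensors.read_state();G=np.array(s["eef_pos"])+[0,0,19]
a,b=get_image("top"),get_image("scene");cv2.imwrite("pics/s3.png",b)
print(gripc(),rel(cr(39,210),186.7))
c0=np.array([262,70]);k=4
b4=cv2.resize(b[70:220,262:362],(400,600),interpolation=3);b4=cv2.convertScaleAbs(b4,alpha=1.5)
for l,c in((22,(0,0,255)),(0,(255,0,0))):
    A=axis(YD,l)[:,2];p=(proj("scene",[G,G-138*A])-c0)*k;cv2.line(b4,*[tuple(int(v) for v in q) for q in p],c,1)
a4=cv2.resize(a[80:230,130:230],(400,600),interpolation=3)
cv2.imwrite("pics/v8.png",np.hstack([b4,cv2.convertScaleAbs(a4,alpha=1.5)]))
E
```

```text
clock: 8.88
eef_pos: [575.2, 208.8, 297.6]
tool_rot: [-3.14, 0.001, -3.027]
force: [-0.8, 0.1, -5.0]
width: 18.7
gripper_force: 59.1
[74.6, -0.3, 258.9] [0.11, 0.03, 6.04, -0.22]
```

View pics/v8.png

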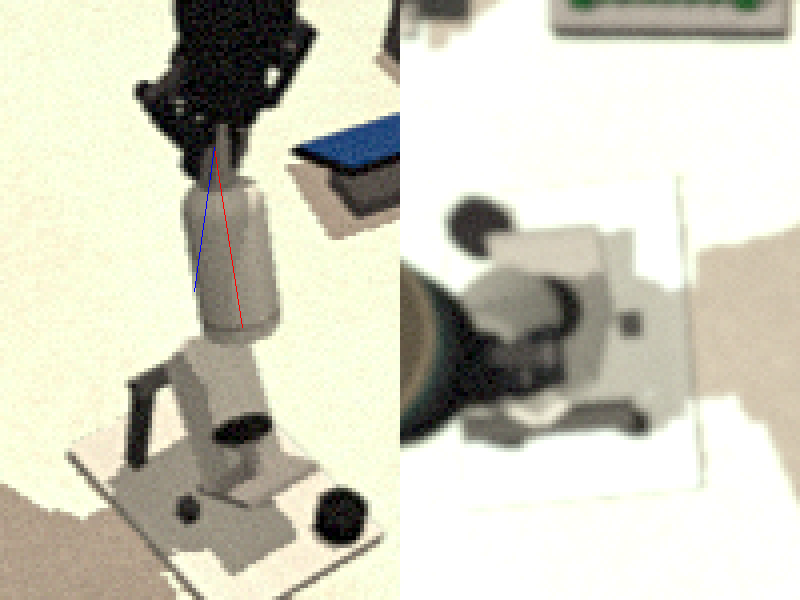

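The canister keeps its 22° lean (the red line ends at the bottom's centre, (241,325)) and sits above the trough. Now I descend into it.

```bash
python3 -m inch '[[[0.1,0,1,-0.2],[0.1,0,2.2,-0.2],[0.1,0,3.4,-0.2],[0.1,0,4.6,-0.2],[0.1,0,5.5,-0.2],[0.1,0,6,-0.2],[0.1,0,6,-0.2],[0.1,0,6,-0.2]]]'
python3 - <<'E'
from h import *
print(gripc(),fc(),rel(cr(36,184),186.7))
E
```

```text
clock: 9.65
eef_pos: [573.6, 210.3, 237.2]
tool_rot: [-3.142, 0.0, -3.022]
force: [0.3, 0.1, -4.4]
width: 18.5
gripper_force: 59.3
[38.5, 1.8, 210.2] [0.5, 0.1, 0.2] [-1.3, -0.18, 2.28, 0.13]
```

```bash
python3 -m inch '[[[-0.25,0,0.45,0],[-0.5,0,0.9,0],[-0.75,0,1.35,0],[-1,-0.1,1.8,0],[-1.25,-0.1,2.2,0],[-1.25,-0.1,2.2,0],[-1.25,-0.1,2.2,0]]]'
python3 - <<'E'
from h import *
print(gripc(),fc(),rel(cr(30,184),186.7))
E
```

```text
clock: 10.23
eef_pos: [585.8, 210.8, 214.7]
tool_rot: [-3.141, -0.001, -3.022]
force: [0.2, 0.1, -4.3]
width: 18.5
gripper_force: 59.3
[35.5, 0.9, 184.7] [0.5, 0.1, 0.4] [0.41, -0.09, 0.38, 0.13]
```

```bash
for i in 1; do python3 -m inch '[[[0.16,0,0.11,0],[0.16,0,0.11,0],[0.16,0,0.11,0]]]' | grep force; python3 -c "
from h import *
print(gripc(),fc())"; python3 -m inch '[[[0.16,0,0.11,0],[0.16,0,0.11,0],[0.16,0,0.11,0]]]' | grep force;  python3 -c "
from h import *
print(gripc(),fc())"; python3 -m inch '[[[0.16,0,0.11,0],[0.16,0,0.11,0],[0.16,0,0.11,0]]]' | grep force; python3 -c "
from h import *
print(gripc(),fc())"; done
```

```text
force: [-0.5, -0.6, -5.4]
gripper_force: 59.3
[33.9, 1.1, 185.3] [-0.7, -0.5, -0.1]
force: [-0.3, 0.7, -4.5]
gripper_force: 59.3
[31.9, 1.1, 185.3] [0.1, 0.8, 0.5]
force: [0.8, -0.5, -5.1]
gripper_force: 59.3
[30.0, 1.0, 185.2] [0.5, -0.6, -0.6]
```

```bash
python3 -m inch '[[[0.16,0,0.11,0],[0.16,0,0.11,0],[0.16,0,0.11,0]]]' | grep ^force; python3 -c "
from h import *
print(gripc(),fc())"; python3 -m inch '[[[0.16,0,0.11,0],[0.16,0,0.11,0],[0.16,0,0.11,0]]]' | grep ^force;  python3 -c "
from h import *
print(gripc(),fc())"; python3 -m inch '[[[0.16,0,0.11,0],[0.16,0,0.11,0],[0.16,0,0.11,0]]]' | grep ^force; python3 -c "
from h import *
print(gripc(),fc())"
```

```text
force: [1.7, 0.8, -4.1]
[28.9, 1.1, 185.0] [1.9, 0.6, -0.3]
force: [2.2, 0.5, -2.6]
[27.6, 1.1, 185.0] [3.1, 0.3, 0.6]
force: [4.5, 0.8, 2.4]
[26.3, 1.2, 185.1] [7.9, 0.3, 3.4]
```

```bash
python3 -m inch '[[[0.1,0,0.02,0],[0.2,0,0.1,0],[0.2,0,0.1,0]]]' | grep ^force; python3 -c "
from h import *
print(gripc(),fc())"; python3 -m inch '[[[0.16,0,0.11,0],[0.16,0,0.11,0],[0.16,0,0.11,0]]]' | grep ^force;  python3 -c "
from h import *
s=sensors.read_state();print(gripc(),fc(),s['torque'],s['tool_rot'])"
```

```text
force: [5.5, 0.9, 3.3]
[23.3, 1.2, 185.6] [9.3, 0.3, 3.5]
force: [2.1, 2.5, 2.5]
[19.1, 1.2, 185.7] [6.3, 2.3, 4.7] [ 0.3848928  -0.94667088  0.02856156] [ 3.14150769e+00 -1.92646392e-03 -3.02179861e+00]
```

```bash
for i in 1; do python3 -m inch '[[[0.13,0,0.07,0],[0.26,0,0.14,0],[0.26,0,0.14,0]]]' | grep ^force; python3 -c "
from h import *
print(gripc(),fc())"; python3 -m inch '[[[0.13,0,0.07,0],[0.26,0,0.14,0],[0.26,0,0.14,0]]]' | grep ^force;  python3 -c "
from h import *
print(gripc(),fc())";  python3 -m inch '[[[0.13,0,0.07,0],[0.26,0,0.14,0],[0.26,0,0.14,0]]]' | grep ^force;  python3 -c "
from h import *
print(gripc(),fc())"; done
```

```text
force: [5.3, 0.7, 2.0]
[17.8, 1.2, 185.7] [8.4, 0.1, 2.6]
force: [2.7, 0.7, 1.1]
[13.1, 1.1, 186.4] [5.7, 0.4, 3.3]
force: [2.9, 1.5, 0.7]
[10.3, 1.0, 186.7] [5.7, 1.1, 2.8]
```

```bash
for i in 1; do python3 -m inch '[[[0.13,0,0.07,0],[0.26,0,0.14,0],[0.26,0,0.14,0]]]' | grep ^force; python3 -c "
from h import *
print(gripc(),fc())"; python3 -m inch '[[[0.13,0,0.08,0],[0.26,0,0.16,0],[0.26,0,0.16,0]]]' | grep ^force;  python3 -c "
from h import *
print(gripc(),fc())";  python3 -m inch '[[[0.08,0,0.06,0],[0.16,0,0.11,0],[0.16,0,0.11,0]]]' | grep ^force;  python3 -c "
from h import *
print(gripc(),fc())"; done
```

```text
force: [2.7, 2.0, 2.3]
[8.2, 0.9, 186.9] [6.5, 1.6, 4.2]
force: [2.4, 0.9, 0.9]
[4.3, 0.9, 187.2] [5.4, 0.6, 3.3]
force: [4.1, 1.4, 1.1]
[3.6, 1.0, 187.0] [7.0, 0.9, 2.5]
```

```bash
for i in 1; do python3 -m inch '[[[0.08,0,0.06,0],[0.16,0,0.11,0],[0.16,0,0.11,0]]]' | grep ^force; python3 -c "
from h import *
print(gripc(),fc())"; python3 -m inch '[[[0.08,0,0.06,0],[0.16,0,0.11,0],[0.16,0,0.11,0]]]' | grep ^force;  python3 -c "
from h import *
s=sensors.read_state();print(gripc(),fc(),s['torque'])"; done
```

```text
force: [3.0, 1.4, 2.2]
[1.0, 0.9, 187.2] [6.6, 1.1, 4.0]
force: [3.1, 1.6, 1.9]
[-0.4, 1.0, 187.1] [6.6, 1.2, 3.7] [ 0.45069365 -1.16502017 -0.01724671]
```

```bash
for i in 1; do python3 -m inch '[[[0.08,0,0.06,0],[0.12,0,0.09,0],[0.12,0,0.09,0]]]' | grep ^force; python3 -c "
from h import *
print(gripc(),fc())"; python3 -m inch '[[[0.06,0,0.04,0],[0.1,0,0.07,0],[0.1,0,0.07,0]]]' | grep ^force;  python3 -c "
from h import *
from cell import get_image
s=sensors.read_state();print(gripc(),fc(),s['torque'])
b=get_image('scene');cv2.imwrite('pics/s4.png',b)
v=cv2.convertScaleAbs(cv2.resize(b[100:220,272:372],(500,600),interpolation=3),alpha=1.5)
G=np.array(s['eef_pos'])+[0,0,19]
p=(proj('scene',[G,G-138*RD[:,2]])-[272,100])*5
cv2.line(v,*[tuple(int(q) for q in r) for r in p],(0,0,255),1)
cv2.imwrite('pics/v9.png',v)"; done
```

```text
force: [4.6, 1.8, 4.3]
[-0.9, 1.1, 187.0] [9.2, 1.2, 4.8]
force: [5.6, 2.7, 6.1]
[-1.4, 1.2, 186.9] [11.1, 2.0, 5.7] [ 0.45964212 -1.68021795  0.05861222]
```

View pics/v9.png

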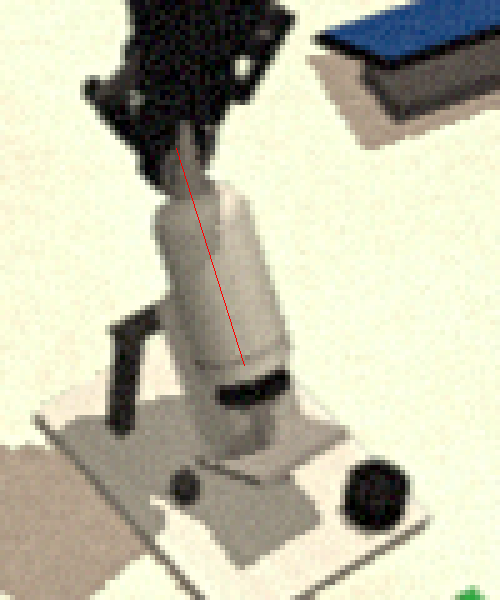

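It now lies flush in the trough: the force rose to 11 N, and the bottom at (245,365) is about 10 mm above the foot at (255,388). I'll ease off the trough and then feel downwards.

```bash
python3 -m inch '[[[-0.1,0,-0.07,0],[-0.1,0,-0.07,0],[-0.1,0,-0.07,0]]]' | grep ^force; python3 -c "
from h import *
print(gripc(),fc())"; python3 -m inch '[[[-0.11,0,0.16,0],[-0.17,0,0.25,0],[-0.17,0,0.25,0]]]' | grep ^force; python3 -c "
from h import *
print(gripc(),fc())";  python3 -m inch '[[[-0.11,0,0.16,0],[-0.17,0,0.25,0],[-0.17,0,0.25,0]]]' | grep ^force; python3 -c "
from h import *
print(gripc(),fc())"
```

```text
force: [5.2, 1.8, 3.9]
[-1.1, 1.2, 186.9] [9.5, 1.2, 4.2]
force: [4.6, 1.7, 3.9]
[-1.1, 1.2, 183.9] [9.0, 1.2, 4.4]
force: [4.3, 2.0, 4.1]
[-1.0, 1.2, 180.9] [8.8, 1.5, 4.8]
```

```bash
python3 -m inch '[[[-0.12,0,-0.09,0],[-0.12,0,-0.09,0]]]' | grep ^force; python3 -c "
from h import *
print(gripc(),fc())"; python3 -m inch '[[[-0.11,0,0.16,0],[-0.11,0,0.16,0],[-0.11,0,0.16,0]]]' | grep ^force; python3 -c "
from h import *
print(gripc(),fc())";  python3 -m inch '[[[-0.06,0,0.08,0],[-0.11,0,0.16,0],[-0.11,0,0.16,0]]]' | grep ^force; python3 -c "
from h import *
print(gripc(),fc())"
```

```text
force: [3.8, 2.1, 2.0]
[-0.6, 1.1, 180.8] [7.2, 1.6, 3.3]
force: [4.3, 2.5, 1.8]
[-0.5, 1.0, 178.9] [7.6, 2.0, 2.9]
force: [3.8, 2.2, 3.7]
[-0.5, 1.1, 177.1] [8.3, 1.7, 4.7]
```

```bash
python3 -m inch '[[[-0.06,0,0.08,0],[-0.06,0,0.08,0],[-0.06,0,0.08,0]]]' | grep ^force; python3 -c "
from h import *
print(gripc(),fc())"; python3 -m inch '[[[-0.06,0,0.08,0],[-0.06,0,0.08,0],[-0.06,0,0.08,0]]]' | grep ^force; python3 -c "
from h import *
print(gripc(),fc())"
```

```text
force: [4.0, 1.7, 3.9]
[-0.5, 1.0, 176.1] [8.5, 1.2, 4.9]
force: [4.4, 2.6, 3.7]
[-0.5, 1.0, 175.1] [8.7, 2.1, 4.4]
```

Only sliding friction so far, not yet the foot, so I continue in 1 mm steps.

```bash
python3 -m inch '[[[-0.06,0,0.08,0],[-0.06,0,0.08,0],[-0.06,0,0.08,0]]]' | grep ^force; python3 -c "
from h import *
print(gripc(),fc())"; python3 -m inch '[[[-0.06,0,0.08,0],[-0.06,0,0.08,0],[-0.06,0,0.08,0]]]' | grep ^force; python3 -c "
from h import *
print(gripc(),fc())"
```

```text
force: [4.1, 2.1, 4.7]
[-0.5, 1.1, 174.2] [9.0, 1.6, 5.3]
force: [4.3, 0.9, 5.9]
[-0.6, 1.1, 173.4] [9.7, 0.4, 6.4]
```

```bash
python3 -m inch '[[[-0.06,0,0.08,0],[-0.06,0,0.08,0],[-0.06,0,0.08,0]]]' | grep -E "^force|clock"; python3 -c "
from h import *
print(gripc(),fc())"
```

```text
clock: 17.45
force: [1.6, 2.1, 6.4]
[-0.6, 1.2, 172.6] [8.0, 1.9, 8.2]
```

```bash
python3 -m inch '[[[-0.04,0,0.06,0],[-0.04,0,0.06,0],[-0.04,0,0.06,0]]]' | grep -E "^force|clock"; python3 -c "
from h import *
print(gripc(),fc())"; python3 -m inch '[[[-0.12,0,-0.09,0],[-0.12,0,-0.09,0],[-0.12,0,-0.09,0]]]' | grep -E "^force|clock"; python3 -c "
from h import *
print(gripc(),fc())"
```

```text
clock: 17.7
force: [1.2, 1.6, 8.9]
[-0.6, 1.2, 172.1] [9.1, 1.4, 10.5]
clock: 17.95
force: [0.8, 1.1, 6.6]
[-0.2, 1.0, 172.1] [7.3, 1.0, 8.9]
```

The axial force climbs about 2–3 N per mm, so the canister stands on the foot with about 5 N. Now I release and withdraw straight up.

```bash
python3 -m inch '[[[0,0,0,0],[0,0,0,0],[0,0,0,0],[0,0,0,0],[0,0,0,0],[0,0,0,0]]]' 4.0; python3 -c "
from h import *
print(gripc(),fc())"; python3 -m inch '[[[0,0,-0.4,0],[0,0,-1.2,0],[0,0,-2.4,0],[0,0,-4,0],[0,0,-6,0],[0,0,-8.5,0],[0,0,-11,0],[0,0,-13,0]]]'
python3 -m inch '[[[-0,-3,-1,0],[0,-6,-1,0],[0,-9,-1,0],[0,-12,-1,0],[0,-15,-1,0],[0,-18,-1,0],[0,-18,-1,0],[0,-18,-1,0]]]'
python3 - <<'E'
from h import *
from cell import get_image
a,b=get_image("top"),get_image("scene")
v1=cv2.resize(b[140:310,110:370],(780,510),interpolation=3)[:300]
c=cv2.resize(b[140:230,270:360],(400,400),interpolation=3);d=cv2.resize(a[110:210,130:230],(400,400),interpolation=3);e=cv2.resize(a[95:225,130:440],(800,200),interpolation=3)
v=cv2.convertScaleAbs(np.vstack([np.hstack([c,d]),e]),alpha=1.5)
B=RD@[0,0,0]+O
for z,col in((36,0),(36+151,1)):
    p=proj("scene",O+RD@[-1,0,z-1])[0];cv2.circle(v,tuple(int(q) for q in (p-[270,140])*4.444),3,(0,0,255),1)
    p=proj("top",O+RD@[-1,0,z-1])[0];cv2.circle(v,tuple(int(q) for q in (p-[130,110])*4+[400,0]),3,(0,0,255),1)
cv2.imwrite("pics/v10.png",v)
E
```

```text
clock: 18.45
eef_pos: [564.8, 208.2, 183.7]
tool_rot: [-3.141, -0.001, -3.022]
force: [0.7, -0.4, 0.3]
width: 39.5
gripper_force: 0.0
[0.5, 0.7, 171.5] [3.5, -0.5, 3.9]
clock: 19.12
eef_pos: [565.7, 208.6, 317.0]
tool_rot: [3.141, 0.003, -3.022]
force: [0.3, 0.5, 0.2]
width: 40.0
gripper_force: 0.0
clock: 19.78
eef_pos: [586.8, 27.2, 325.0]
tool_rot: [-3.141, 0.001, -3.027]
force: [0.2, 0.7, 0.1]
width: 40.3
gripper_force: 0.0
```

View pics/v10.png

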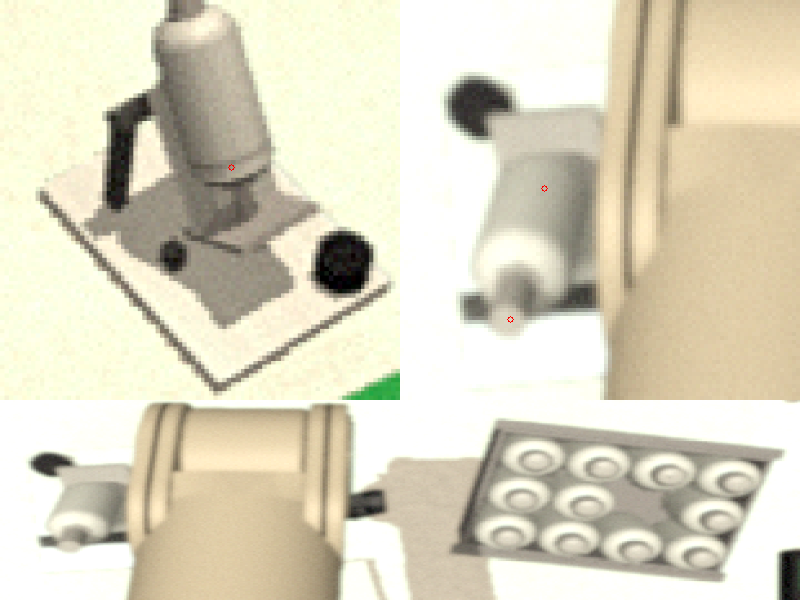

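The canister lies in the trough on the foot disc. The stem tip is where predicted, at (510,319), and the 11 neighbours look to be in place. The arm is clear.

```bash
python3 -c "
from cell import order
print(order.finish_job())"
```

```text
the job is handed in; nothing more can be done
None
```

The bare-stem canister now lies back in the cradle's trough, stem up and standing on the foot. I felt for the foot with about 5 N, the other 11 canisters look to be in their places, and I handed the job in at about 20 s with the arm clear.

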